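# Raise a telescoping work rest to its next hole and prove the lock

## Robot

A 6-joint arm with a two-finger parallel gripper is mounted at the origin on the work surface. World frame = base frame: x ahead of the robot, y to its left, z up, the work surface at z = 0. Lengths are in m, angles in rad, forces in N, time in s.
With the tool pointing down it reaches from about 0.35 to 0.775 m from the base axis. Payload 7.3 kg.
Tool frame: the origin (TCP) lies on the mounting face of the last link; the fingertips stand 178 mm ahead of it and the grasp point (between the pads) lies 159 mm ahead of it (robot.tcp_to_tips is the distance from the TCP to the fingertips, in m); z points along the fingers, y is the direction in which the jaws open and shut (so a half turn about z gives the same grasp; the last joint's range is limited). The gripper opens to 92 mm and grips with 3 to 60 N. Pads are 19 mm wide; open, the fingers measure 130 mm over their backs; the gripper's body (75 mm by 190 mm) begins 47 mm behind the grasp point.
Start: joints at [1.068, 0.342, 1.524, -0, 1.275, -0.146], TCP at [0.183, 0.492, 0.405] pointing down, gripper open.
Joint ranges: [-2.53, 2.53], [-0.77, 2.02], [0.04, 2.7], [-1, 4.14], [0.28, 2.66], [-3.11, 3.11]. Speed limits (rad/s): [2.57, 2.57, 3.14, 3.14, 3.14, 3.14].

## Interface

Orientations are given as [roll, pitch, yaw] about the fixed x, y, z axes, in that order (R = Rz(yaw) Ry(pitch) Rx(roll)).
In Python, from cell import robot, viewer gives the robot as it stands.
- The arm moves only by the shell command python3 -m creep 'ROWS' [OPENING] [FORCE]. ROWS is JSON, a list that holds one entry, the list of rows, each a list of 6 numbers: the shift along the world's x, y, z in mm, then the turn, a rotation vector about the world's x, y, z in degrees. A call has 1 to 5 rows; each row shifts and turns the pose as measured when the row begins; what a row does not reach is not made up. A row lasts 1/12 s, in which the tool goes at most 41.7 mm and 7.16 degrees, less where a joint would pass 70% of its speed; a pose out of reach is approached as far as the arm can. A call with a gripper value outside its range is refused whole. OPENING is the closure, from -1 (fully open) to 1 (shut), set as the call begins (- or left out, the last holds). The fingers move at their own pace and stop on an object; FORCE is the grip in N (left out, the last holds). Time passes only in rows, so rows that do not move let the fingers close. It gives the time, the measured TCP pose, the force and the opening at its end, in the units of the state.
- robot.observe(): the state, without advancing time (a new reading comes with each control period).
- viewer.read_camera(name): name is "scene" or "top" or "wrist"; returns the picture (384x512x3 uint8, blue, green, red); there is no depth.
- viewer.camera_model(name): a dict with "fx", "fy", "cx", "cy" (pixels), "k1" (the pictures are not rectified: a ray, as slopes to the right and down, at radius r is drawn at 1 + k1 r^2 times it, then the intrinsics apply), "pose" (4x4, takes a point from camera to world coordinates); the wrist camera has in their place "mount" (4x4, takes a point from camera to tool coordinates, whose origin is the TCP and whose axes are the flange's). Camera axes: x right, y up, looking along -z (the intrinsics and any distortion apply to the point x, -y, -z); pixel columns grow to the right and rows downward; lengths in m; the calibration is good to about 2 mm. A picture is of the moment at which its call begins: read the wrist's pose just before it. camera_model takes no time and is no camera call.
- robot.hand_in(): hands the job in, once; it reports no verdict.
The state is a dict: "time": time; "qpos": joint angles; "qvel": joint speeds; "joint_efforts": joint torques, N m; "tool_pos": TCP position; "tool_rot": TCP orientation; "contact_force": force on the tool from outside, world axes, zero at the start; "torque": the same for the moment, N m; "opening": finger opening in m.
Only numpy, scipy, OpenCV 4.12 (cv2) and the standard library are available. Lean on these libraries where they do the work, as an engineer would, in place of code of your own. Each camera call takes 0.05 s, during which the arm holds its last target. There are 200 camera calls.

## Task

Two blue work rests are bolted to the coppersmith's bench to carry a long pipe level, but one stands one hole lower than the other. Squeeze in the low one's two brass spring buttons, slide its sleeve up until both buttons snap out through the next pair of holes, and then, before you leave it, push the sleeve straight down with about 2.5 kg (25 N) for a moment to prove that it is locked. Never strain the buttons with more than about 4 kg, up or down, disturb nothing else on the bench, and let go.

Things in the scene. Friction and masses are not known exactly. Their poses are not given: they have to be found in the camera images.
- low_stand: The work rest to be raised: steel foot plate 120 x 120 x 8 mm, bolted to the bench, with a square steel post. Origin at the centre of the plate's underside, on the post's axis; z up; its y axis runs through the two buttons and along the V groove. The buttons do not move up or down: their axis is 145 mm above the bench.
- low_pinch (a point): Point on the axis of the low rest's blue sleeve, level with the centres of its top pair of holes; at the start 1.5 mm below the buttons' axis; it moves with the sleeve. Pinched here from above, fingers on the +y and -y faces, both buttons go flush; pads reaching 15 to 20 mm below this point keep them in while the sleeve starts up. Pads must not cover the next holes, 25 to 45 mm lower.
- low_top (a point): Middle of the steel head plate on the low sleeve, 23.5 mm above low_pinch; moves with the sleeve. On it an upright V, groove along y, the head 50 mm wide in x, 40 mm in y; the tips of the V stand 17 mm above this point. The proving push may be given on the gripped sleeve or on the head.
- button_l: Brass spring button on the low rest's +y side, a round-ended pin 10 mm across, moving along y only. Origin at its tip: out, 25 mm from the post's axis, 6 mm proud of the sleeve. About 4 N presses it flush; lifting the sleeve then cams it under the wall (up to 25 N in the first 8 mm, then 5 to 12 N). Out, it locks the sleeve with about 3 mm of up-and-down play.
- button_r: The same brass button on the low rest's -y side.
- twin_stand: The other work rest, the same model, already one hole higher and not to be moved (it is bolted down and its sleeve is locked). Origin at the centre of the foot plate's underside. It stands 260 to 320 mm from the low rest along the line of the V grooves, on either side.
- low_sleeve: The low rest's blue square sleeve: 38 mm wide, 133 mm long, 0.4 to 0.7 kg; slides only up and down on the post, friction 1 to 4 N. Origin on its axis at its lower rim, 30 mm above the bench at the start. In its +y and -y faces are three 13 mm holes one above another, evenly spaced, 25 to 45 mm apart: go by the snap. The buttons start in the top pair. Let go between holes it sinks back.
- copper_bowl: Loose hammered copper bowl, 84 mm across, 38 mm high, between the rests. Origin under its centre.
- hammer: Loose hammer, 260 mm long, wooden handle, 26 mm high, lying on the robot's side of the rests. Origin under its middle.
- tongs: Loose black steel tongs, 350 mm long, 14 mm high, lying beyond the rests. Origin under their middle.
- wire_brush: Loose wooden wire brush, 200 mm long, 20 mm high. Origin under its middle.
- firebrick: Loose buff firebrick 114 x 230 x 64 mm. Origin under its centre.
- pipe_offcut: Loose upright offcut of copper pipe, 42 mm across, 75 mm high. Origin under its centre.
- rivet_can: Loose closed metal can, 68 mm across, 52 mm high. Origin under its centre.
There are look-alikes about, which are no part of the job. Leave any turquoise or white look-alike of the low_stand alone.

How it is judged:
On the way:
1. with both buttons out through the next holes, the sleeve is pressed down on them to prove the lock: more than 11 N on each button, the sleeve's own weight included (y of button_l in the frame of low_stand above 0.0235 m and y of button_r in the frame of low_stand below -0.0235 m and z of low_pinch in the frame of low_stand between 0.18 and 0.186 m and contact force between each of button_l, button_r and low_sleeve above 11 N and z of low_pinch in the frame of low_stand below 0.1825 m), for 0.3 s.
At the end, for the whole second after the job is handed in: the sleeve stands one hole higher than at the start (36.5 to 42.5 mm up, level with the twin within the button's play), both buttons out through the holes (tips at least 4.5 mm proud of the sleeve), at rest and let go (y of button_l in the frame of low_stand above 0.0235 m and y of button_r in the frame of low_stand below -0.0235 m and z of low_pinch in the frame of low_stand between 0.18 and 0.186 m and linear speed of low_sleeve below 0.01 m/s); the robot touches nothing.
It fails at once if a button is strained: more than 25 N between it and the sleeve (contact force between any of button_l, button_r and low_sleeve above 25 N).
It fails at once if a loose thing on the bench is moved by more than 15 mm (distance of any of copper_bowl, hammer, tongs, wire_brush, firebrick, pipe_offcut, rivet_can from where it was at the start of the episode above 0.015 m).
It also fails if it takes over 46 s, if anything falls off the work surface, if the arm or the gripper's body presses on something with over 40 N, if the wrist force passes 120 N, or if a joint passes its speed limit or range.

## Working session

There is one attempt and no reset: what is moved stays moved. The work goes in short steps, Python scripts to look and compute and a shell command to move; the robot and the scene stay as the last step left them, time stands still between calls to the robot, and variables do not carry over. Pictures are saved under pics/ and viewed, about 8 in all and at most 12, crops included, and the job is handed in when it is done.

```bash
ls; mkdir -p pics; python3 - <<'E'
from cell import robot, viewer
import cv2
for n in ("scene","top"):
    cv2.imwrite(f"pics/{n}0.png",viewer.read_camera(n))
    m=viewer.camera_model(n);print(n,m)
print(viewer.camera_model("wrist")); print(robot.observe())
E
```

```text
pics
scene {'fx': 388.0210288459322, 'fy': 388.0210288459322, 'cx': 250.7803962543388, 'cy': 199.93001398375256, 'k1': -0.11898181117299952, 'pose': array([[ 0.57970581, -0.5506414 ,  0.60061237,  1.12437767],
       [ 0.81480045,  0.38592041, -0.43262646, -0.47748884],
       [ 0.00643347,  0.7401753 ,  0.67238317,  0.8469763 ],
       [ 0.        ,  0.        ,  0.        ,  1.        ]])}
top {'fx': 486.17093351960216, 'fy': 486.17093351960216, 'cx': 248.63952955782403, 'cy': 202.77419233077097, 'k1': -0.11391559372991297, 'pose': array([[ 0.00824659,  0.98657777, -0.16308369,  0.24009713],
       [-0.99988928,  0.00611542, -0.01356567, -0.01096282],
       [-0.01238626,  0.16317751,  0.98651897,  1.54739333],
       [ 0.        ,  0.        ,  0.        ,  1.        ]])}
{'fx': 337.4146805092089, 'fy': 337.4146805092089, 'cx': 250.11742972030012, 'cy': 193.4911786279466, 'k1': -0.00843970524457407, 'mount': array([[ 6.83557681e-04,  9.62843942e-01,  2.70057544e-01,
         7.20967710e-02],
       [ 9.99999368e-01, -4.16992196e-04, -1.04443977e-03,
        -1.12753107e-03],
       [-8.93020618e-04,  2.70058087e-01, -9.62843618e-01,
         2.14946254e-02],
       [ 0.00000000e+00,  0.00000000e+00,  0.00000000e+00,
         1.00000000e+00]])}
{'time': 0.1, 'qpos': array([ 1.06799354e+00,  3.42662010e-01,  1.52495238e+00, -7.01804479e-06,
        1.27539331e+00, -1.45975850e-01]), 'qvel': array([ 0.00030343, -0.00134895, -0.00230401,  0.0006922 , -0.00032306,
        0.00140968]), 'joint_efforts': array([ 2.27566947e-03, -4.32002735e+01, -2.44695640e+01,  7.19273603e-02,
        5.26035635e-02, -1.53319439e-05]), 'tool_pos': array([0.1832904 , 0.49182983, 0.40409885]), 'tool_rot': array([-3.14019167e+00, -1.99191175e-04,  2.78476762e+00]), 'contact_force': array([-0.24453329, -0.26863651,  0.41941569]), 'torque': array([-0.03255653,  0.01496782, -0.03716161]), 'opening': 0.09127428545805902}
```

View pics/top0.png

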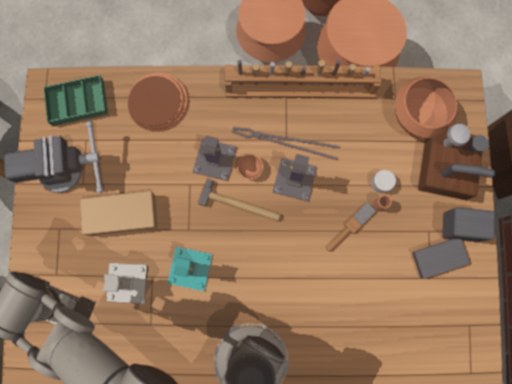

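View pics/scene0.png

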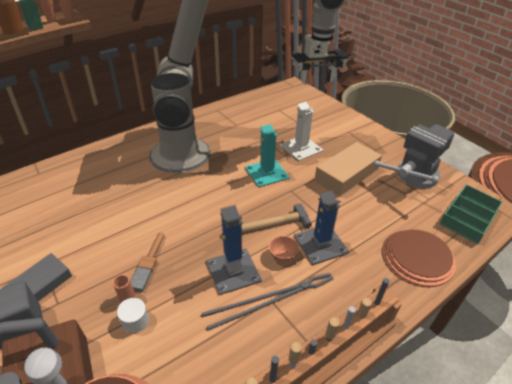

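The top view shows the two blue rests at about (215,157) and (296,178), with the bowl between them at (250,167). The scene view shows the same pair at (326,225) and (233,250). Next I'll enlarge both to see which is lower.

```bash
cat > h.py <<'E'
import numpy as np, cv2
from scipy.spatial.transform import Rotation as R
from cell import robot, viewer
def K(m): return np.array([[m['fx'],0,m['cx']],[0,m['fy'],m['cy']],[0,0,1.]]), np.array([m['k1'],0,0,0,0.])
def pose(n,s=None):
    m=viewer.camera_model(n)
    if n!='wrist': return m['pose']
    T=np.eye(4);T[:3,:3]=R.from_euler('xyz',s['tool_rot']).as_matrix();T[:3,3]=s['tool_pos'];return T@m['mount']
def ray(n,px,P):
    k,d=K(viewer.camera_model(n)); u=cv2.undistortPoints(np.array(px,float).reshape(-1,1,2),k,d)[:,0]
    v=np.c_[u[:,0],-u[:,1],-np.ones(len(u))]@P[:3,:3].T
    return P[:3,3],v
def plane(n,px,z,P):
    o,v=ray(n,px,P); return o+v*((z-o[2])/v[:,2])[:,None]
def proj(n,X,P):
    k,d=K(viewer.camera_model(n)); c=(np.atleast_2d(X)-P[:3,3])@P[:3,:3]; c=c*[1,-1,-1]
    return cv2.projectPoints(c,np.zeros(3),np.zeros(3),k,d)[0][:,0]
E
python3 - <<'E'
from h import *
s=cv2.imread('pics/scene0.png');t=cv2.imread('pics/top0.png')
a=cv2.resize(s[180:300,195:355],(800,600),interpolation=cv2.INTER_CUBIC);
b=cv2.resize(t[120:210,185:325],(800,514),interpolation=cv2.INTER_CUBIC)
cv2.imwrite('pics/sc.png',a);cv2.imwrite('pics/tc.png',b)
E
```

```text
(no output)
```

View pics/sc.png

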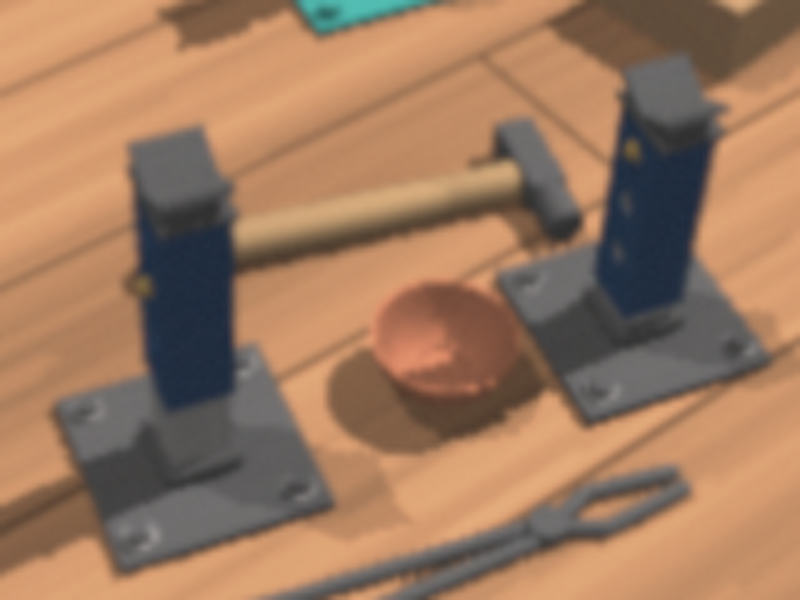

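View pics/tc.png

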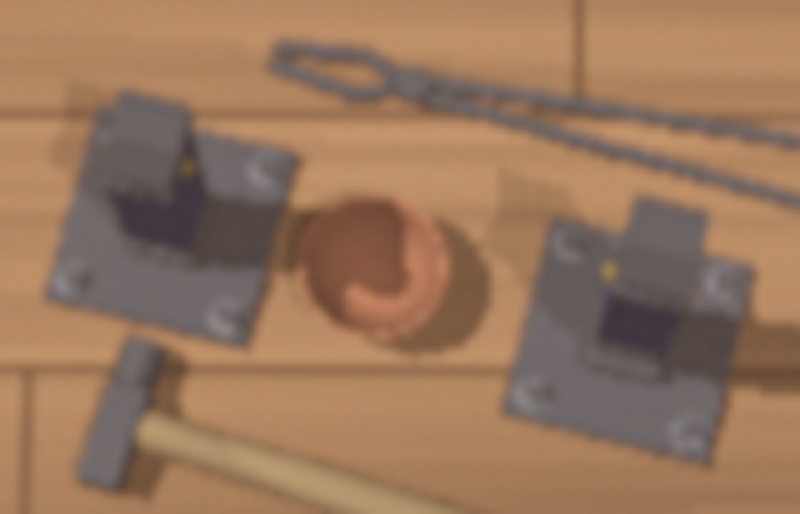

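The rest on the +y side is the low one: it is on the right in the scene view and on the left in the top view. Its sleeve is near the plate, its button is in the top hole, and two empty holes show below. The other rest shows bare post under its sleeve, so it is the twin.

```bash
python3 - <<'E'
from h import *
f=lambda L,ox,oy,s:[((x+.5)/s+ox-.5,(y+.5)/s+oy-.5) for x,y in L]
P=pose('top')
for nm,L in (('low',[(300,155),(247,347),(47,300)]),('twin',[(550,218),(753,268),(712,463),(503,410)])):
    c=plane('top',f(L,185,120,800/140),.008,P);print(nm,c.round(4));
    ce=(c[0]+c[2])/2 ;print(ce); 
    if nm=='low': low=ce
    else: tw=c.mean(0);print(tw)
d=tw-low;print('dist',np.linalg.norm(d),'axis deg',np.degrees(np.arctan2(d[1],d[0])))
S=pose('scene')
c=plane('scene',f([(497,270),(770,357),(590,422)],195,180,5),.008,S);print('scene',c.round(4),(c[0]+c[1])/2)
c=plane('scene',f([(58,408),(255,347),(332,505),(122,572)],195,180,5),.008,S);print('scene twin',c.round(4),c.mean(0))
# head check: predict low_top at 23.5+143.5=167
print(proj('top',[[*low[:2],.175],[*tw[:2],.215]],P)); print(robot.observe()['tool_rot'])
E
```

```text
low [[0.6806 0.0496 0.008 ]
 [0.5679 0.0782 0.008 ]
 [0.5947 0.1928 0.008 ]]
[0.63765177 0.12118329 0.008     ]
twin [[ 0.6441 -0.0936  0.008 ]
 [ 0.6156 -0.2092  0.008 ]
 [ 0.5028 -0.1843  0.008 ]
 [ 0.5324 -0.0667  0.008 ]]
[ 0.57346985 -0.13893147  0.008     ]
[ 0.57373385 -0.13843233  0.008     ]
dist 0.26736822562466106 axis deg -103.83126152445405
scene [[0.5681 0.0811 0.008 ]
 [0.7101 0.1648 0.008 ]
 [0.6848 0.0497 0.008 ]] [0.63909955 0.1229124  0.008     ]
scene twin [[ 0.5087 -0.1831  0.008 ]
 [ 0.5347 -0.0693  0.008 ]
 [ 0.6473 -0.0985  0.008 ]
 [ 0.6194 -0.2111  0.008 ]] [ 0.57751181 -0.1405118   0.008     ]
[[210.44640324 145.04002864]
 [300.70480413 163.39525768]]
[-3.14019167e+00 -1.99191175e-04  2.78476762e+00]
```

The low rest is at about (0.6385, 0.122) with its button axis at -103.8°, so the tool must turn about +6.6°. I'll move above it at the present height: a shift of (+455, -370) mm.

```bash
python3 -m creep '[[[30,-24,0,0,0,2],[30,-24,0,0,0,2],[30,-24,0,0,0,2.6],[30,-24,0,0,0,0],[30,-24,0,0,0,0]]]' -1 50
python3 -m creep '[[[30,-24,0,0,0,0],[30,-24,0,0,0,0],[30,-24,0,0,0,0],[30,-24,0,0,0,0],[30,-24,0,0,0,0]]]'; python3 -m creep '[[[30,-24,0,0,0,0],[30,-24,0,0,0,0],[30,-24,0,0,0,0],[20,-20,0,0,0,0],[0,0,0,0,0,0]]]'
```

```text
time: 0.52
tool_pos: [0.3317, 0.371, 0.402]
tool_rot: [-3.138, -0.004, 2.92]
contact_force: [0.6, 0.7, 0.4]
opening: 0.092
time: 0.93
tool_pos: [0.4872, 0.2433, 0.4007]
tool_rot: [-3.137, -0.007, 2.921]
contact_force: [0.5, 0.5, -0.8]
opening: 0.0919
time: 1.35
tool_pos: [0.6061, 0.1398, 0.3975]
tool_rot: [-3.134, -0.009, 2.914]
contact_force: [-1.1, 0.3, 0.4]
opening: 0.0916
```

```bash
python3 -m creep '[[[20,-10,6,0.3,-0.6,-0.75],[10,-6,0,0,0,0],[0,0,0,0,0,0]]]'; python3 - <<'E'
from h import *
s=robot.observe();P=pose('wrist',s);im=viewer.read_camera('wrist');cv2.imwrite('pics/w1.png',im)
print(s['tool_pos'],s['tool_rot'])
E
```

```text
time: 1.6
tool_pos: [0.6374, 0.1215, 0.4007]
tool_rot: [-3.14, -0.006, 2.897]
contact_force: [-0.2, -0.3, -0.3]
opening: 0.0918
[0.63740357 0.12147805 0.40068043] [-3.14025092 -0.00566789  2.89693721]
```

View pics/w1.png

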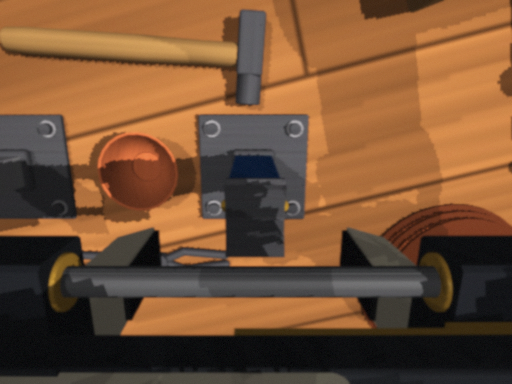

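The wrist picture shows the plate with corners at about (199,115), (306,114), (309,217) and (198,218). The head spans columns 226 to 284. The fingers straddle it and everything looks parallel.

```bash
python3 - <<'E'
from h import *
s=robot.observe();P=pose('wrist',s)
c=plane('wrist',[(199,115),(306,114),(309,217),(198,218)],.008,P);print(c.round(4),c.mean(0),(c[0]+c[2])/2,(c[1]+c[3])/2)
a=c[1]-c[0]+c[2]-c[3];b=c[3]-c[0]+c[2]-c[1];print(np.degrees(np.arctan2(a[1],a[0])),np.degrees(np.arctan2(b[1],b[0])))
h=plane('wrist',[(226,180),(284,180),(227,255),(283,255)],.184,P);print(h.round(4),h[:2].mean(0),h[2:].mean(0))
print(np.degrees(s['tool_rot'][2])-90, [0.6385,.122]-s['tool_pos'][:2])
Rm=R.from_euler('xyz',s['tool_rot']);D=R.from_euler('xyz',[np.pi,0,np.radians(166.2)]);print('rot',np.degrees((D*Rm.inv()).as_rotvec()))
print('tips',s['tool_pos']+Rm.apply([0,0,.178]))
E
```

```text
[[0.567  0.0815 0.008 ]
 [0.5937 0.1932 0.008 ]
 [0.7092 0.1734 0.008 ]
 [0.6792 0.0476 0.008 ]] [0.63728923 0.12391834 0.008     ] [0.63811136 0.12742944 0.008     ] [0.63646709 0.12040724 0.008     ]
76.58462508845805 -13.280204450640094
[[0.6068 0.1135 0.184 ]
 [0.6151 0.1469 0.184 ]
 [0.654  0.1014 0.184 ]
 [0.6625 0.1358 0.184 ]] [0.61093746 0.13020423 0.184     ] [0.6582526  0.11863974 0.184     ]
76.00561683409094 [ 1.73388575e-03 -8.20782483e-05]
rot [-0.01006933 -0.35136016  0.19415889]
tips [0.63567461 0.12211521 0.22274959]
```

```bash
python3 -m creep '[[[0,2,-25,0,-0.35,0.3],[0,0,-20,0,0,0],[0,0,-20,0,0,0],[0,0,-10,0,0,0],[0,0,0,0,0,0]]]'; python3 - <<'E'
from h import *
s=robot.observe();P=pose('wrist',s);im=viewer.read_camera('wrist');cv2.imwrite('pics/w2.png',im)
Rm=R.from_euler('xyz',s['tool_rot']);D=R.from_euler('xyz',[np.pi,0,np.radians(166.3)]);print('rot',np.degrees((D*Rm.inv()).as_rotvec()))
print(s['tool_pos'],'tips',s['tool_pos']+Rm.apply([0,0,.178]),s['contact_force'])
E
```

```text
time: 2.07
tool_pos: [0.6324, 0.1284, 0.3242]
tool_rot: [3.14, -0.0, 2.906]
contact_force: [-0.7, -0.0, 0.0]
opening: 0.0918
rot [-0.088616   -0.00209376 -0.22703295]
[0.63236233 0.12839821 0.32416784] tips [0.63235528 0.1286735  0.14616806] [-0.70087176 -0.02590276  0.00251753]
```

View pics/w2.png

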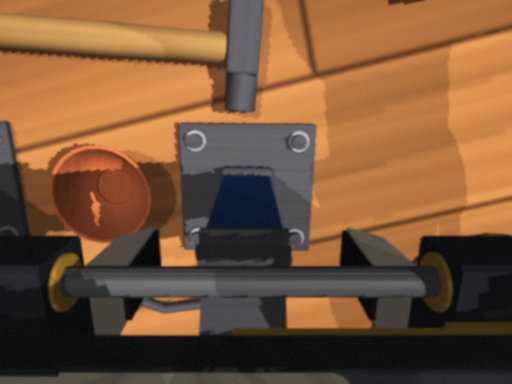

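The wrist view shows the head centred at column 244 against the fingers' midline at 250. The tool therefore has to shift about 3 mm along -y' and 5 mm outward before the final descent.

```bash
python3 -m creep '[[[4.7,-4.2,0,0,0,-0.2],[0,0,-10,0,0,0],[0,0,-8,0,0,0],[0,0,0,0,0,0]]]'
```

```text
time: 2.45
tool_pos: [0.6379, 0.125, 0.3101]
tool_rot: [3.138, 0.007, 2.904]
contact_force: [0.9, -0.2, -0.6]
opening: 0.0918
```

```bash
python3 -m creep '[[[0,-1.5,-5,-0.1,0.4,0],[0,0,-1,0,0,0],[0,0,0,0,0,0]]]'; python3 - <<'E'
from h import *
s=robot.observe();Rm=R.from_euler('xyz',s['tool_rot']);D=R.from_euler('xyz',[np.pi,0,np.radians(166.3)]);print('rot',np.degrees((D*Rm.inv()).as_rotvec()))
print(s['tool_pos'],'tips',s['tool_pos']+Rm.apply([0,0,.178]))
E
```

```text
time: 2.7
tool_pos: [0.6381, 0.1231, 0.3039]
tool_rot: [3.141, 0.001, 2.904]
contact_force: [0.2, -0.2, 1.0]
opening: 0.0917
rot [-0.02496494  0.03968266 -0.06760224]
[0.63808894 0.12314701 0.30385868] tips [0.63821218 0.12322464 0.12585874]
```

```bash
python3 -m creep '[[[0,0,0,0,0,0],[0,0,0,0,0,0],[0,0,0,0,0,0],[0,0,0,0,0,0],[0,0,0,0,0,0]]]' 1 15;python3 -m creep '[[[0,0,0,0,0,0],[0,0,0,0,0,0],[0,0,0,0,0,0],[0,0,0,0,0,0],[0,0,0,0,0,0]]]'
```

```text
time: 3.12
tool_pos: [0.6383, 0.123, 0.3045]
tool_rot: [3.141, 0.001, 2.903]
contact_force: [-0.6, 0.2, 0.0]
opening: 0.0629
time: 3.53
tool_pos: [0.6383, 0.1236, 0.3045]
tool_rot: [3.14, 0.002, 2.904]
contact_force: [-0.1, 0.1, -0.8]
opening: 0.0395
```

```bash
python3 -m creep '[[[0,0,0,0,0,0],[0,0,0,0,0,0],[0,0,0,0,0,0],[0,0,0,0,0,0]]]' 1 45
```

```text
time: 3.87
tool_pos: [0.6384, 0.1236, 0.3042]
tool_rot: [3.14, 0.002, 2.904]
contact_force: [0.6, 0.5, -0.1]
opening: 0.0389
```

The opening is 39 mm, so both buttons are flush, and there is hardly any side force. Now I'll lift slowly.

```bash
python3 -m creep '[[[0,0,1.5,0,0,0],[0,0,1.5,0,0,0]]]'; python3 -m creep '[[[0,0,1.5,0,0,0],[0,0,1.5,0,0,0]]]'
```

```text
time: 4.03
tool_pos: [0.6385, 0.1236, 0.3055]
tool_rot: [3.14, 0.001, 2.904]
contact_force: [4.5, 2.0, -8.1]
opening: 0.0391
time: 4.2
tool_pos: [0.6387, 0.1236, 0.307]
tool_rot: [3.14, -0.001, 2.904]
contact_force: [4.1, 1.4, -9.3]
opening: 0.0387
```

```bash
python3 -m creep '[[[0,0,2,0,0,0],[0,0,2,0,0,0]]]'; python3 -m creep '[[[0,0,2,0,0,0],[0,0,2,0,0,0]]]';python3 -m creep '[[[0,0,2,0,0,0],[0,0,2,0,0,0]]]'
```

```text
time: 4.37
tool_pos: [0.6389, 0.1236, 0.3099]
tool_rot: [3.141, -0.002, 2.903]
contact_force: [6.5, 1.6, -14.7]
opening: 0.0386
time: 4.53
tool_pos: [0.6391, 0.1236, 0.3114]
tool_rot: [3.141, -0.004, 2.903]
contact_force: [7.0, 2.1, -14.7]
opening: 0.0386
time: 4.7
tool_pos: [0.6394, 0.1236, 0.3137]
tool_rot: [3.141, -0.005, 2.903]
contact_force: [4.6, 1.7, -9.0]
opening: 0.0387
```

```bash
python3 -m creep '[[[0,0,2.5,0,0.1,0],[0,0,2.5,0,0.1,0],[0,0,2.5,0,0.1,0]]]'; python3 -m creep '[[[-0.3,0,2.5,0,0,0],[-0.3,0,2.5,0,0,0],[0,0,2.5,0,0,0]]]';python3 -m creep '[[[0,0,2,0,0,0],[0,0,2,0,0,0],[0,0,2,0,0,0]]]'
```

```text
time: 4.95
tool_pos: [0.64, 0.1236, 0.3206]
tool_rot: [-3.141, -0.01, 2.903]
contact_force: [5.1, 1.7, -10.0]
opening: 0.0391
time: 5.2
tool_pos: [0.6399, 0.1235, 0.3281]
tool_rot: [-3.142, -0.009, 2.903]
contact_force: [3.7, 1.5, -9.7]
opening: 0.0388
time: 5.45
tool_pos: [0.6399, 0.1235, 0.3344]
tool_rot: [3.142, -0.009, 2.903]
contact_force: [4.3, 1.3, -9.1]
opening: 0.0385
```

```bash
python3 -m creep '[[[0,0,1.5,0,0,0],[0,0,1.5,0,0,0],[0,0,1.5,0,0,0]]]'; python3 -m creep '[[[0,0,1,0,0,0],[0,0,1,0,0,0]]]';python3 -m creep '[[[0,0,1,0,0,0]]]'
```

```text
time: 5.7
tool_pos: [0.6399, 0.1235, 0.3399]
tool_rot: [3.141, -0.009, 2.903]
contact_force: [2.4, 0.6, -4.9]
opening: 0.0389
time: 5.87
tool_pos: [0.6397, 0.1235, 0.3438]
tool_rot: [3.141, -0.008, 2.903]
contact_force: [3.7, 1.1, -7.9]
opening: 0.0388
time: 5.95
tool_pos: [0.6396, 0.1235, 0.3451]
tool_rot: [3.141, -0.007, 2.903]
contact_force: [3.3, 1.5, -7.0]
opening: 0.0388
```

```bash
python3 -m creep '[[[0,0,0,0,0,0],[0,0,0,0,0,0]]]'; python3 - <<'E'
from h import *
s=viewer.read_camera('scene')
cv2.imwrite('pics/s2.png',cv2.resize(s[150:270,280:380],(600,720),interpolation=cv2.INTER_CUBIC)[:600])
E
```

```text
time: 6.12
tool_pos: [0.6396, 0.1235, 0.3454]
tool_rot: [3.141, -0.007, 2.903]
contact_force: [3.8, 1.4, -6.3]
opening: 0.0387
```

View pics/s2.png

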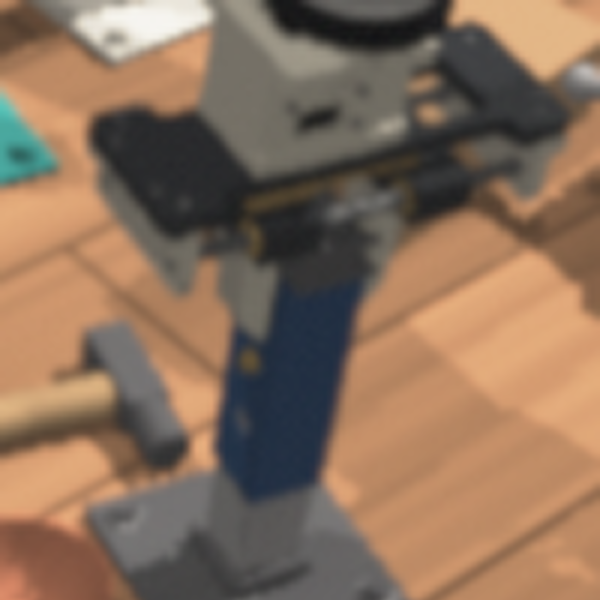

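The sleeve is up. A brass button shows at (250,360) just below the pad, with one empty hole under it at (243,418). Now I'll press down in small steps.

```bash
python3 -m creep '[[[0,0,-1,0,0,0],[0,0,-1,0,0,0]]]';python3 -m creep '[[[0,0,-1,0,0,0]]]'
```

```text
time: 6.33
tool_pos: [0.6395, 0.1235, 0.3439]
tool_rot: [3.141, -0.006, 2.903]
contact_force: [1.4, 1.1, -3.3]
opening: 0.0391
time: 6.42
tool_pos: [0.6395, 0.1235, 0.343]
tool_rot: [3.141, -0.006, 2.903]
contact_force: [0.8, 1.3, 0.9]
opening: 0.0384
```

```bash
python3 -m creep '[[[0,0,-1,0,0,0]]]';python3 -m creep '[[[0,0,-0.5,0,0,0]]]'
```

```text
time: 6.5
tool_pos: [0.6395, 0.1235, 0.3428]
tool_rot: [3.141, -0.006, 2.903]
contact_force: [-1.1, 0.5, 4.3]
opening: 0.039
time: 6.58
tool_pos: [0.6394, 0.1235, 0.3429]
tool_rot: [3.141, -0.005, 2.903]
contact_force: [1.1, 0.5, -0.3]
opening: 0.0391
```

```bash
python3 -m creep '[[[0,0,-2,0,0,0]]]';python3 -m creep '[[[0,0,-3,0,0,0]]]'
```

```text
time: 6.67
tool_pos: [0.6392, 0.1235, 0.3424]
tool_rot: [3.14, -0.004, 2.903]
contact_force: [-4.3, 1.0, 13.2]
opening: 0.039
time: 6.75
tool_pos: [0.639, 0.1236, 0.3422]
tool_rot: [3.14, -0.002, 2.903]
contact_force: [-7.5, -1.0, 19.4]
opening: 0.0389
```

```bash
python3 -m creep '[[[0,0,-4,0,0,0]]]';python3 -m creep '[[[0,0,-4,0,0,0]]]'
```

```text
time: 6.83
tool_pos: [0.6386, 0.1236, 0.342]
tool_rot: [3.139, 0.001, 2.904]
contact_force: [-9.9, -0.9, 23.9]
opening: 0.0384
time: 6.92
tool_pos: [0.6381, 0.1236, 0.342]
tool_rot: [3.139, 0.004, 2.904]
contact_force: [-8.2, 0.6, 19.5]
opening: 0.0387
```

```bash
python3 -m creep '[[[0.8,0,-4.5,0,0.2,0]]]';python3 -m creep '[[[0.8,0,-4.7,0,0.2,0]]]';python3 -m creep '[[[0.8,0,-4.7,0,0.2,0]]]'
```

```text
time: 7.0
tool_pos: [0.6382, 0.1236, 0.342]
tool_rot: [3.139, 0.004, 2.904]
contact_force: [-10.6, -0.6, 23.7]
opening: 0.0386
time: 7.08
tool_pos: [0.6383, 0.1236, 0.342]
tool_rot: [3.139, 0.004, 2.904]
contact_force: [-11.5, -1.0, 23.7]
opening: 0.0389
time: 7.17
tool_pos: [0.6383, 0.1236, 0.342]
tool_rot: [3.139, 0.003, 2.905]
contact_force: [-10.0, 0.5, 21.5]
opening: 0.0387
```

```bash
python3 -m creep '[[[0.5,0,-5.5,0,0.1,0],[0.5,0,-5.5,0,0.1,0]]]';python3 -m creep '[[[0.5,0,-5.8,0,0.1,0],[0.5,0,-5.8,0,0.1,0],[0.5,0,-5.8,0,0.1,0]]]'
```

```text
time: 7.33
tool_pos: [0.6378, 0.1237, 0.3418]
tool_rot: [3.138, 0.007, 2.905]
contact_force: [-12.3, -0.7, 26.9]
opening: 0.0387
time: 7.58
tool_pos: [0.6368, 0.1237, 0.3418]
tool_rot: [3.137, 0.015, 2.905]
contact_force: [-12.7, -1.4, 27.7]
opening: 0.0391
```

```bash
python3 -m creep '[[[1,0,-6,0,0.4,0],[1,0,-6.2,0,0.4,0]]]';python3 -m creep '[[[1,0,-6.2,0,0.4,0],[1,0,-6.2,0,0.4,0],[1,0,-6.2,0,0.4,0]]]'
```

```text
time: 7.75
tool_pos: [0.6373, 0.1237, 0.3417]
tool_rot: [3.138, 0.011, 2.906]
contact_force: [-13.3, -1.1, 29.7]
opening: 0.0388
time: 8.0
tool_pos: [0.6381, 0.1237, 0.3417]
tool_rot: [3.14, 0.005, 2.906]
contact_force: [-12.6, 0.1, 27.8]
opening: 0.0386
```

The lock holds at about 28 N for well over 0.3 s. Now I'll unload, open and go straight up.

```bash
python3 -m creep '[[[0,0,0,0,0,0],[0,0,0.3,0,0,0],[0,0,0,0,0,0]]]'; python3 -m creep '[[[0,0,0,0,0,0],[0,0,0,0,0,0],[0,0,0,0,0,0],[0,0,0,0,0,0],[0,0,0,0,0,0]]]' -1; python3 -m creep '[[[0,0,0,0,0,0],[0,0,0,0,0,0],[0,0,0,0,0,0],[0,0,0,0,0,0],[0,0,0,0,0,0]]]'
```

```text
time: 8.25
tool_pos: [0.6375, 0.1237, 0.3443]
tool_rot: [3.139, 0.008, 2.906]
contact_force: [3.0, 1.0, -3.2]
opening: 0.0388
time: 8.67
tool_pos: [0.6376, 0.1233, 0.3425]
tool_rot: [3.141, 0.005, 2.906]
contact_force: [-0.0, 0.1, -0.1]
opening: 0.0676
time: 9.08
tool_pos: [0.6376, 0.1232, 0.3425]
tool_rot: [3.141, 0.004, 2.906]
contact_force: [0.2, -0.7, -0.5]
opening: 0.0915
```

```bash
python3 -m creep '[[[0,0,20,0,0,0],[0,0,25,0,0,0],[0,0,25,0,0,0],[0,0,25,0,0,0],[0,0,0,0,0,0]]]'; python3 -m creep '[[[-25,10,5,0,0,0],[-30,15,5,0,0,0],[-30,15,0,0,0,0],[-30,15,0,0,0,0],[-30,15,0,0,0,0]]]'; python3 -m creep '[[[-30,15,0,0,0,0],[-30,15,0,0,0,0],[0,0,0,0,0,0],[0,0,0,0,0,0],[0,0,0,0,0,0]]]'; python3 - <<'E'
from h import *
s=viewer.read_camera('scene');t=viewer.read_camera('top');cv2.imwrite('pics/t3.png',t)
a=cv2.resize(s[170:300,195:355],(640,520),interpolation=cv2.INTER_CUBIC)
cv2.imwrite('pics/s3.png',a)
d=cv2.absdiff(t,cv2.imread('pics/top0.png')).max(2)>50
n,_,st,_=cv2.connectedComponentsWithStats(d.astype('uint8'));print([x.tolist() for x in st[1:] if x[4]>12])
E
```

```text
time: 9.5
tool_pos: [0.6366, 0.1231, 0.4389]
tool_rot: [-3.14, -0.001, 2.906]
contact_force: [-0.3, -0.1, 1.8]
opening: 0.0918
time: 9.92
tool_pos: [0.4908, 0.191, 0.447]
tool_rot: [-3.141, 0.002, 2.898]
contact_force: [-0.4, 0.5, 0.2]
opening: 0.0918
time: 10.33
tool_pos: [0.4218, 0.224, 0.4468]
tool_rot: [-3.141, 0.001, 2.903]
contact_force: [0.7, 0.1, 1.2]
opening: 0.0918
[[204, 133, 13, 4, 29], [256, 159, 4, 12, 34], [157, 162, 43, 139, 1928], [149, 166, 5, 10, 25], [114, 175, 43, 26, 405], [104, 179, 8, 17, 99], [158, 183, 6, 3, 17], [157, 186, 4, 9, 21], [105, 191, 49, 39, 760], [166, 206, 7, 17, 70], [229, 219, 21, 10, 103], [312, 224, 23, 6, 87], [259, 226, 11, 4, 14], [275, 227, 30, 3, 58], [119, 230, 7, 7, 39], [231, 232, 107, 45, 1743], [120, 235, 15, 20, 167], [174, 242, 7, 5, 22], [334, 248, 26, 30, 260], [130, 252, 23, 11, 168], [121, 256, 7, 7, 39], [128, 259, 15, 18, 105], [130, 265, 57, 75, 1529], [4, 271, 119, 109, 4715], [310, 279, 73, 47, 2057], [0, 291, 11, 37, 247], [197, 293, 123, 52, 2200], [344, 327, 70, 46, 1743], [146, 328, 82, 56, 961], [0, 330, 4, 8, 26], [247, 332, 30, 10, 91], [149, 341, 26, 17, 294], [265, 345, 10, 10, 40], [125, 354, 94, 30, 1715], [104, 364, 26, 20, 127], [56, 370, 34, 6, 82], [284, 370, 3, 12, 22], [131, 375, 3, 9, 18], [356, 376, 19, 8, 64]]
```

View pics/s3.png

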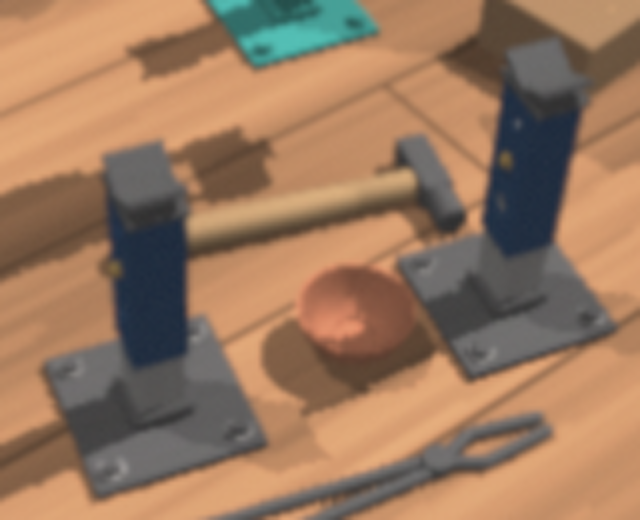

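The sleeve now stands level with the twin, with a button out through the middle hole at (505,160). The bowl, hammer and tongs are where they were. I'll hand in.

```bash
python3 -c "
from cell import robot
print(robot.hand_in())"
```

```text
the job is handed in; nothing more can be done
None
```

The low rest (the one on the robot's left, +y side) is raised one hole and locked level with the twin. I handed the job in at about 10.4 s of the 46 s.

- **Lift:** I pinched both buttons flush and raised the sleeve about 41 mm in small steps. It then settled back about 2.5 mm onto the buttons. The wrist force while lifting peaked near 15 N in the readings between moves.
- **Proving push:** I pressed the gripped sleeve down at 27–30 N for about 0.6 s. It did not sink. The force was read only at the wrist, so the share on each button (about 14–16 N, including the sleeve's weight) is an estimate. There was also a sideways force of about 12 N, which may have taken up a little of the push.
- **Last checks:** After letting go and backing away, the scene picture shows the button facing the camera out through the middle hole. The bowl, hammer and tongs look unmoved. The far button was never seen; I infer it is out because the lock held.
- **Inconclusive check:** Comparing the top pictures before and after was swamped by the arm and its shadow. I did not check the other loose things one by one.

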